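# Find the unlocked notions box and push its lid open

## Robot

A 6-joint arm with a two-finger parallel gripper is mounted at the origin on the work surface. World frame = base frame: x ahead of the robot, y to its left, z up, the work surface at z = 0. Lengths are in m, angles in rad, forces in N, time in s.
With the tool pointing down it reaches from about 0.275 to 0.85 m from the base axis. Payload 5.2 kg.
Tool frame: the origin (TCP) lies between the finger pads; the fingertips stand 17 mm ahead of it and the grasp point (between the pads) lies 2 mm behind it; z points along the fingers, y is the line along which they close (so a half turn about z gives the same grasp; the last joint's range is limited). The gripper opens to 85 mm and grips with 20 to 120 N. Pads are 22 mm wide; open, the fingers measure 114 mm over their backs; the gripper's body (76 mm by 85 mm) begins 54 mm behind the grasp point. The pads swing forward as they close: fully open they stand 13 mm farther back than shut.
Start: joints at [-1.408, 0.259, 1.535, -0, 1.348, -0.203], TCP at [0.197, -0.514, 0.248] pointing down, gripper open.
Joint ranges: [-3.14, 3.14], [-0.91, 2.08], [0.19, 2.58], [-1.22, 4.36], [0.22, 2.71], [-3.12, 3.12]. Speed limits (rad/s): [2.57, 2.57, 3.14, 3.14, 3.14, 3.14].

## Interface

Orientations are given as a unit quaternion [x, y, z, w].
In Python, from cell import env gives the robot as it stands.
- The arm moves only by the tool drive_tool, never from a script. Its argument "motion" is a list that holds one entry, the list of rows, each a list of 5 numbers: the finger opening in m, from 0 to 0.0854, then the shift along the tool's x, y, z in m, then the turn about the tool's z in rad. In form: [[[hand, tx, ty, tz, twist], ...]]. A call has 1 to 12 rows; each row is the pose to reach, as a shift and turn from the pose commanded when the call began, along the tool's axes at that moment; what a row does not reach only later rows make up. A row lasts 1/10 s, in which the tool goes at most 50 mm and 8.59 degrees, less where a joint would pass 70% of its speed; a pose out of reach is approached as far as the arm can. A call with a gripper value outside its range is refused whole. The fingers move at their own pace and stop on an object; "squeeze" is the grip in N (left out, the last holds). Time passes only in rows, so rows that repeat a pose let the fingers close. It gives the time, the measured TCP pose, the force, the opening and the grip force at its end, in the units of the state.
- env.get_obs(): the state, without advancing time (a new reading comes with each control period).
- env.grab_frame(name): name is "scene" or "top" or "wrist"; returns the picture (400x640x3 uint8, red, green, blue); there is no depth.
- env.camera_info(name): a dict with "K" (3x3 intrinsics, pixels), "distortion" ([k1, k2, p1, p2, k3] as OpenCV has them; the pictures are not rectified), "pose" (4x4, takes a point from camera to world coordinates). Camera axes: x right, y down, z forward; pixel columns grow to the right and rows downward; lengths in m; the calibration is good to about 2 mm. A picture is of the moment at which its call begins: read the wrist's pose just before it. camera_info takes no time and is no camera call; for the wrist camera it gives the pose at the moment of the call.
- env.finish_job(): hands the job in; it is judged then, once.
The state is a dict: "time_s": time; "qpos": joint angles; "qvel": joint speeds; "effort": joint torques, N m; "position": TCP position; "tcp_rot": TCP orientation; "ft_force": force on the tool from outside, world axes, zero at the start; "moment": the same for the moment, N m; "finger_gap": opening from 0.0 (shut) to 1.0 (fully open); "grip_force": force on a finger pad.
Only numpy, scipy, OpenCV 4.12 (cv2) and the standard library are available. Lean on these libraries where they do the work, as an engineer would, in place of code of your own. Each camera call takes 0.05 s, during which the arm holds its last target. There are 200 camera calls.

## Task

Only one of the four identical notions boxes on the pattern table has been left unlocked: press lightly on the steel disc at the rear end of the lids, one after another, until you find the lid that rocks. Then push that lid's raised front edge up and back until it stands upright, and leave it standing open with the bobbins in reach. Do not force any lid, and leave everything else on the table where it is.

Things in the scene. Friction and masses are not known exactly. Their poses are not given: they have to be found in the camera images.
- box_a: one of four outwardly identical, fixed pale wooden notions boxes, 130 mm (x) by 100 mm (y) and 58 mm high, walls 8 mm, open inside under its lid. Origin: centre of its underside, which lies 12 mm above the table; z is up, x points from the lid's front edge to its rear (pressing) end, away from the robot give or take the yaw. The lid's top is flush with the rim (70 mm above the table)
- press_a (a point): centre of the flush steel disc (18 mm across) on top of the rear end of box_a's lid, 35 mm towards +x from the box's centre at the start; moves with the lid. The lid is a plywood panel 110 mm (x) by 80 mm (y) by 8 mm. It pivots at mid-thickness on a level cross axis along the box's y, 7 mm from the box's centre towards +x: 48 mm of lid behind the pivot, 62 mm in front
- lid_a (a joint): tilt of box_a's lid in rad: 0 = shut and flush; positive: rear end down into the box, front edge up. A locked lid gives at most about 0.02 rad. The unlocked one tips under about 2 N on its disc, stays at any angle it is left at (stiff pivots, no spring), is upright at 1.57 and stops at 1.75. Push its front edge round in an arc about the pivot: shoved level while low, it can bind
- box_b: one of four outwardly identical, fixed pale wooden notions boxes, 130 mm (x) by 100 mm (y) and 58 mm high, walls 8 mm, open inside under its lid. Origin: centre of its underside, which lies 12 mm above the table; z is up, x points from the lid's front edge to its rear (pressing) end, away from the robot give or take the yaw. The lid's top is flush with the rim (70 mm above the table)
- press_b (a point): centre of the flush steel disc (18 mm across) on top of the rear end of box_b's lid, 35 mm towards +x from the box's centre at the start; moves with the lid. The lid is a plywood panel 110 mm (x) by 80 mm (y) by 8 mm. It pivots at mid-thickness on a level cross axis along the box's y, 7 mm from the box's centre towards +x: 48 mm of lid behind the pivot, 62 mm in front
- lid_b (a joint): tilt of box_b's lid in rad: 0 = shut and flush; positive: rear end down into the box, front edge up. A locked lid gives at most about 0.02 rad. The unlocked one tips under about 2 N on its disc, stays at any angle it is left at (stiff pivots, no spring), is upright at 1.57 and stops at 1.75. Push its front edge round in an arc about the pivot: shoved level while low, it can bind
- box_c: one of four outwardly identical, fixed pale wooden notions boxes, 130 mm (x) by 100 mm (y) and 58 mm high, walls 8 mm, open inside under its lid. Origin: centre of its underside, which lies 12 mm above the table; z is up, x points from the lid's front edge to its rear (pressing) end, away from the robot give or take the yaw. The lid's top is flush with the rim (70 mm above the table)
- press_c (a point): centre of the flush steel disc (18 mm across) on top of the rear end of box_c's lid, 35 mm towards +x from the box's centre at the start; moves with the lid. The lid is a plywood panel 110 mm (x) by 80 mm (y) by 8 mm. It pivots at mid-thickness on a level cross axis along the box's y, 7 mm from the box's centre towards +x: 48 mm of lid behind the pivot, 62 mm in front
- lid_c (a joint): tilt of box_c's lid in rad: 0 = shut and flush; positive: rear end down into the box, front edge up. A locked lid gives at most about 0.02 rad. The unlocked one tips under about 2 N on its disc, stays at any angle it is left at (stiff pivots, no spring), is upright at 1.57 and stops at 1.75. Push its front edge round in an arc about the pivot: shoved level while low, it can bind
- box_d: one of four outwardly identical, fixed pale wooden notions boxes, 130 mm (x) by 100 mm (y) and 58 mm high, walls 8 mm, open inside under its lid. Origin: centre of its underside, which lies 12 mm above the table; z is up, x points from the lid's front edge to its rear (pressing) end, away from the robot give or take the yaw. The lid's top is flush with the rim (70 mm above the table)
- press_d (a point): centre of the flush steel disc (18 mm across) on top of the rear end of box_d's lid, 35 mm towards +x from the box's centre at the start; moves with the lid. The lid is a plywood panel 110 mm (x) by 80 mm (y) by 8 mm. It pivots at mid-thickness on a level cross axis along the box's y, 7 mm from the box's centre towards +x: 48 mm of lid behind the pivot, 62 mm in front
- lid_d (a joint): tilt of box_d's lid in rad: 0 = shut and flush; positive: rear end down into the box, front edge up. A locked lid gives at most about 0.02 rad. The unlocked one tips under about 2 N on its disc, stays at any angle it is left at (stiff pivots, no spring), is upright at 1.57 and stops at 1.75. Push its front edge round in an arc about the pivot: shoved level while low, it can bind
- weight_a: concrete pattern weight, a plain disc 72 mm across and 30 mm high, standing on the base board in the gap between the two middle boxes; loose, a bystander. Origin: centre of its underside
- cone: paper thread cone, 52 mm across the foot and 75 mm high, standing on the base board in the gap between the two middle boxes, behind weight_a; its top is 17 mm higher than the lids; loose, a bystander. Origin: centre of its underside
- gauge: aluminium seam gauge, a flat strip 20 x 150 x 4 mm lying on the front ledge of the base board; loose, a bystander. Origin: centre of its underside
- weight_b: concrete pattern weight, a plain disc 72 mm across and 30 mm high, on the table; loose, a bystander. Origin: centre of its underside
- weight_c: concrete pattern weight, a plain disc 84 mm across and 30 mm high, on the table; loose, a bystander. Origin: centre of its underside
- calculator: black pocket calculator 150 x 85 x 18 mm lying on the table; loose, a bystander. Origin: centre of its underside
- mug: white mug, 80 mm across and 90 mm high, on the table behind the boxes; loose, a bystander. Origin: centre of its underside
- dispenser: black tape dispenser 60 x 160 mm and 86 mm high, on the table behind the boxes; loose, a bystander. Origin: centre of its underside

How it is judged:
On the way, in this order (a step that is already met when the one before it is completed fails the run):
1. the unlocked lid has been pressed and rocks (tilted over 0.12 rad) (value of joint any of lid_a, lid_b, lid_c, lid_d above 0.12 rad), for 0.1 s.
2. that lid has been pushed up to upright (over 1.2 rad) (value of joint any of lid_a, lid_b, lid_c, lid_d above 1.2 rad), for 0.2 s.
At the end, for the whole second after the job is handed in: The unlocked lid stands open at more than 1.2 rad (69 degrees) and the lids are at rest; all bystanders are upright and within 25 mm of where they were (value of joint any of lid_a, lid_b, lid_c, lid_d above 1.2 rad and velocity of joint lid_a between -0.05 and 0.05 rad/s and velocity of joint lid_b between -0.05 and 0.05 rad/s and velocity of joint lid_c between -0.05 and 0.05 rad/s and velocity of joint lid_d between -0.05 and 0.05 rad/s and distance of each of weight_a, cone, gauge, weight_b, weight_c, calculator, mug, dispenser from where it was at the start of the episode below 0.025 m and angle between each of weight_a, cone, gauge, weight_b, weight_c, calculator, mug, dispenser's own z axis and vertical below 0.35 rad); the robot touches nothing.
It fails at once if a box or its lid is leant on, squeezed or forced (over 45 N) (contact force between any of box_a, box_b, box_c, box_d and the arm above 45 N or contact force between any of box_a, box_b, box_c, box_d and the fingers above 45 N).
It fails at once if a bystander is moved by more than 25 mm, lifted or tipped (distance of any of weight_a, cone, gauge, weight_b, weight_c, calculator, mug, dispenser from where it was at the start of the episode above 0.025 m or angle between any of weight_a, cone, gauge, weight_b, weight_c, calculator, mug, dispenser's own z axis and vertical above 0.35 rad).
It also fails if it takes over 58 s, if anything falls off the work surface, if the arm or the gripper's body presses on something with over 40 N, if the wrist force passes 120 N, or if a joint passes its speed limit or range.

## Working session

There is one attempt and no reset: what is moved stays moved. The work goes in short steps, Python scripts to look and compute and a tool call to move; the robot and the scene stay as the last step left them, time stands still between calls to the robot, and variables do not carry over. Pictures are saved under pics/ and viewed, at most 10 in all, crops included, and the job is handed in when it is done.

Besides the shell and the picture viewer there is one more tool, called after ">>>" as name([rows], argument=value, ...), one row to a line, values as JSON. drive_tool: Moves the arm, as the interface text tells. Its arguments: {"type":"object","properties":{"motion":{"type":"array","items":{"type":"array","items":{"type":"array","items":{"type":"number"}}}},"squeeze":{"type":"number"}},"required":["motion"]}

```bash
mkdir -p pics
python3 - <<'E'
from cell import env
import cv2
for n in ("top","scene"):
    cv2.imwrite(f"pics/{n}0.png",env.grab_frame(n)[:,:,::-1])
    c=env.camera_info(n);print(n,c["K"],c["distortion"],c["pose"])
o=env.get_obs();print(o["time_s"],o["position"],o["tcp_rot"],o["ft_force"])
E
```

```text
top [[458.76296522   0.         319.13441224]
 [  0.         458.76296522 195.61411352]
 [  0.           0.           1.        ]] [-0.00138742  0.          0.          0.          0.        ] [[ 0.02215816 -0.9974363   0.06804298  0.45765739]
 [-0.99960312 -0.02091919  0.01886758 -0.00917066]
 [-0.01739581 -0.06843405 -0.99750397  1.3204767 ]
 [ 0.          0.          0.          1.        ]]
scene [[366.28902765   0.         316.31259523]
 [  0.         366.28902765 198.54133222]
 [  0.           0.           1.        ]] [-0.07855812  0.          0.          0.          0.        ] [[-0.00916127  0.65507404 -0.75550915  1.37607835]
 [ 0.99994282  0.00183396 -0.01053511  0.00311532]
 [-0.00551571 -0.75556246 -0.65505339  0.79233564]
 [ 0.          0.          0.          1.        ]]
0.1 [ 0.19668378 -0.51315264  0.24754731] [ 9.83316891e-01  1.81898856e-01  1.43459763e-05 -8.35294909e-04] [-1.09182867  0.18592716 -0.04244268]
```

View pics/top0.png

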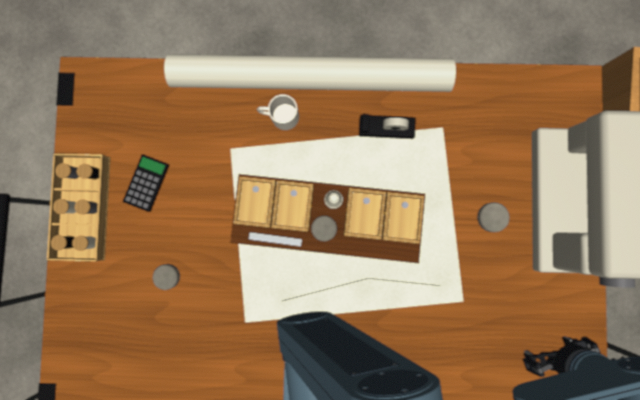

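View pics/scene0.png

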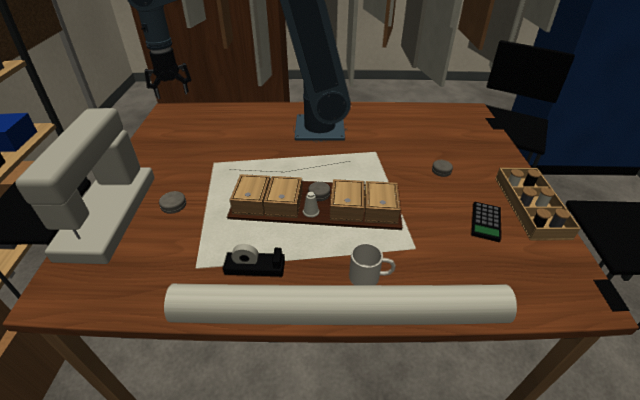

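The top view shows four boxes in a row at cols 238–424, rows 176–262. The discs are at about (255,188), (292,188), (366,201) and (404,205), with the cone and weight_a in the middle gap. I'll enlarge this part.

Run:
```python
import cv2
i=cv2.imread("pics/top0.png")[165:270,228:433]
cv2.imwrite("pics/crop.png",cv2.resize(i,None,fx=3.9,fy=3.9,interpolation=cv2.INTER_CUBIC))
```

```text
(no output)
```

View pics/crop.png

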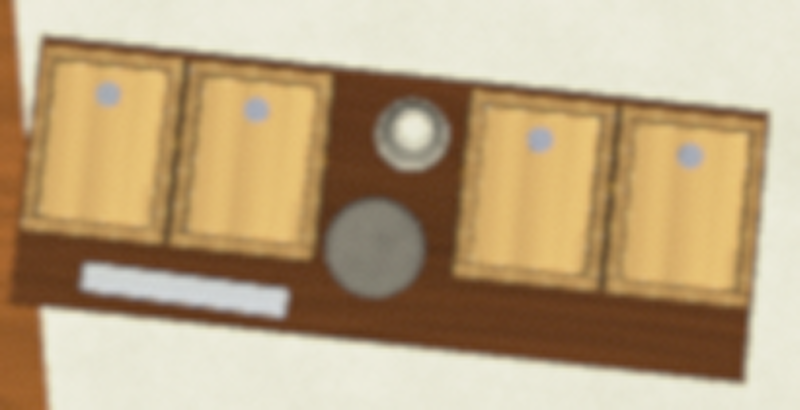

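In the crop the discs are at (108,94), (257,110), (540,140) and (690,156). The far-left box's rim corners are (42,42), (183,58), (165,243) and (22,230).

```bash
cat > h.py <<'E'
from cell import env
import numpy as np, cv2
def ray(name,px,z,info=None):
    c=info or env.camera_info(name);T=np.array(c["pose"])
    n=cv2.undistortPoints(np.array(px,float).reshape(-1,1,2),np.array(c["K"]),np.array(c["distortion"]))[:,0]
    d=np.c_[n,np.ones(len(n))]@T[:3,:3].T
    return T[:3,3]+d*((z-T[2,3])/d[:,2])[:,None]
def totool(v):
    from scipy.spatial.transform import Rotation as R
    return R.from_quat(env.get_obs()["tcp_rot"]).inv().apply(v)
E
python3 - <<'E'
from h import *
f=lambda p:np.array(p)/3.9+[228-.4,165-.4]
w=ray("top",f([(108,94),(257,110),(540,140),(690,156)]),.07);print(w.round(4))
d=w[0]-w[3];u=d/np.linalg.norm(d);print(u, np.arctan2(-u[0],u[1]))
print(ray("top",f([(42,42),(183,58),(165,243),(22,230),(767,115),(748,305)]),.07).round(4))
print("cone top",ray("top",f([(413,128)]),.087),"weight",ray("top",f([(375,248)]),.042))
o=env.get_obs();p=o["position"]
for q in w: print(totool(q-p).round(4))
from scipy.spatial.transform import Rotation as R
print(R.from_quat(o["tcp_rot"]).as_matrix().round(3))
E
```

```text
[[ 0.5583  0.19    0.07  ]
 [ 0.5492  0.0848  0.07  ]
 [ 0.5323 -0.1137  0.07  ]
 [ 0.5233 -0.2183  0.07  ]]
[0.08527926 0.99635709 0.        ] -0.08538296819841872
[[ 0.5941  0.2378  0.07  ]
 [ 0.5848  0.1379  0.07  ]
 [ 0.4547  0.1467  0.07  ]
 [ 0.4615  0.2473  0.07  ]
 [ 0.5531 -0.2716  0.07  ]
 [ 0.4208 -0.2594  0.07  ]]
cone top [[ 0.53773278 -0.02462814  0.087     ]] weight [[4.54392897e-01 1.59954187e-04 4.20000000e-02]]
[ 0.5891 -0.5269  0.1786]
[ 0.543  -0.432   0.1784]
[ 0.4562 -0.2527  0.1781]
[ 0.4104 -0.1582  0.1779]
[[ 0.934  0.358 -0.   ]
 [ 0.358 -0.934  0.002]
 [ 0.    -0.002 -1.   ]]
```

>>> drive_tool([
  [[0, 0.05, -0.02, 0, 0.15], [0, 0.1, -0.04, 0, 0.3], [0, 0.14, -0.055, 0, 0.451], [0, 0.19, -0.073, 0, 0.451], [0, 0.235, -0.09, 0, 0.451], [0, 0.28, -0.107, 0.02, 0.451], [0, 0.325, -0.125, 0.04, 0.451], [0, 0.37, -0.142, 0.06, 0.451], [0, 0.41, -0.158, 0.08, 0.451], [0, 0.41, -0.158, 0.11, 0.451], [0, 0.41, -0.158, 0.125, 0.451], [0, 0.41, -0.158, 0.125, 0.451]],
], squeeze=20)

```text
time_s: 1.3
position: [0.5216, -0.2173, 0.1201]
tcp_rot: [0.999, -0.042, -0.003, -0.002]
ft_force: [-0.3, -0.0, 0.7]
finger_gap: -0.003
grip_force: 0.0
```

Run:
```python
from h import *
c=env.camera_info("wrist");o=env.get_obs();i=env.grab_frame("wrist");cv2.imwrite("pics/w1.png",i[:,:,::-1])
from scipy.spatial.transform import Rotation as R
print(o["position"],o["finger_gap"],o["ft_force"],o["time_s"],R.from_quat(o["tcp_rot"]).as_matrix().round(3),totool(np.array([.5233,-.2183,.07])-o["position"]))
T=np.array(c["pose"]);K=np.array(c["K"])
for q in ((.5233,-.2183,.07),(.5323,-.1137,.07),tuple(o["position"]+[0,0,-.017])):
    p=T[:3,:3].T@(np.array(q)-T[:3,3]);print((K@p/p[2])[:2])
```

```text
[ 0.52159729 -0.21734143  0.12006244] -0.003322171090107401 [-0.30922322 -0.03099621  0.65649906] 1.3 [[ 0.996 -0.083 -0.006]
 [-0.083 -0.997  0.004]
 [-0.006 -0.003 -1.   ]] [0.00193317 0.00089306 0.05005528]
[321.74634088 223.21786597]
[160.82028099 222.69360539]
[320.36501908 248.20722541]
```

View pics/w1.png

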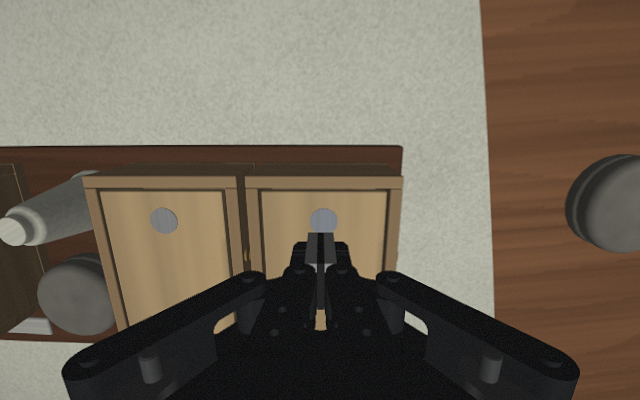

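The wrist view shows the discs at (323,221) and (163,221), within 2 px of my estimate. I'll press lightly now.

>>> drive_tool([
  [[0, 0.002, 0.001, 0.012, 0], [0, 0.002, 0.001, 0.022, 0], [0, 0.002, 0.001, 0.028, 0], [0, 0.002, 0.001, 0.031, 0], [0, 0.002, 0.001, 0.032, 0], [0, 0.002, 0.001, 0.033, 0]],
])

```text
time_s: 1.95
position: [0.5251, -0.2208, 0.0905]
tcp_rot: [0.999, -0.043, 0.0, 0.0]
ft_force: [0.7, -0.4, -0.5]
finger_gap: -0.001
grip_force: 0.0
```

>>> drive_tool([
  [[0, 0, 0.002, 0.001, 0], [0, 0, 0.002, 0.002, 0], [0, 0, 0.002, 0.003, 0], [0, 0, 0.002, 0.004, 0]],
])

```text
time_s: 2.35
position: [0.525, -0.2227, 0.0865]
tcp_rot: [0.999, -0.043, 0.0, 0.0]
ft_force: [-0.9, 0.3, 5.3]
finger_gap: -0.001
grip_force: 2.5
```

>>> drive_tool([
  [[0, 0, -0.002, 0.001, 0], [0, 0, -0.003, 0.0015, 0], [0, 0, -0.003, 0.0015, 0]],
])

```text
time_s: 2.65
position: [0.5257, -0.2216, 0.0864]
tcp_rot: [0.999, -0.042, 0.001, 0.002]
ft_force: [-3.4, -4.7, 7.9]
finger_gap: -0.001
grip_force: 4.0
```

>>> drive_tool([
  [[0, 0, 0, -0.015, 0], [0, 0, -0.03, -0.02, 0], [0, -0.002, -0.07, -0.02, 0], [0, -0.002, -0.108, -0.02, 0], [0, -0.002, -0.108, -0.014, 0], [0, -0.002, -0.108, -0.008, 0], [0, -0.002, -0.108, -0.005, 0], [0, -0.002, -0.108, -0.003, 0], [0, -0.002, -0.108, -0.002, 0], [0, -0.002, -0.108, -0.001, 0], [0, -0.002, -0.108, 0, 0], [0, -0.002, -0.108, 0, 0]],
])

```text
time_s: 3.85
position: [0.5323, -0.1128, 0.0864]
tcp_rot: [0.999, -0.043, 0.0, 0.0]
ft_force: [-4.6, 0.5, 12.4]
finger_gap: 0.0
grip_force: 6.4
```

Both right-hand boxes are locked. I'll cross high over the cone to the next one.

>>> drive_tool([
  [[0, 0, 0, -0.04, 0], [0, 0, 0, -0.08, 0], [0, 0, -0.04, -0.08, 0], [0, 0, -0.085, -0.08, 0], [0, 0, -0.13, -0.08, 0], [0, 0, -0.17, -0.08, 0], [0, 0, -0.198, -0.08, 0], [0, 0, -0.198, -0.045, 0], [0, 0, -0.198, -0.02, 0], [0, 0, -0.198, -0.01, 0], [0, 0, -0.198, -0.007, 0], [0, 0, -0.198, -0.005, 0]],
])

```text
time_s: 5.05
position: [0.5499, 0.085, 0.0903]
tcp_rot: [0.999, -0.043, 0.001, -0.0]
ft_force: [0.5, -0.4, -0.4]
finger_gap: -0.003
grip_force: 0.0
```

>>> drive_tool([
  [[0, 0, 0, 0.002, 0], [0, 0, 0, 0.003, 0], [0, 0, 0, 0.004, 0], [0, 0, 0, 0.005, 0], [0, 0, 0, 0.005, 0]],
])

```text
time_s: 5.55
position: [0.55, 0.0853, 0.0855]
tcp_rot: [0.999, -0.043, 0.001, 0.0]
ft_force: [1.1, -1.0, 2.9]
finger_gap: -0.005
grip_force: 1.5
```

>>> drive_tool([
  [[0, 0, 0, 0.0005, 0], [0, 0, 0, 0.001, 0], [0, 0, 0, 0.0015, 0], [0, 0, 0, 0.0015, 0]],
])

```text
time_s: 5.95
position: [0.5497, 0.0854, 0.0835]
tcp_rot: [0.999, -0.043, 0.001, 0.0]
ft_force: [3.8, -1.6, 3.6]
finger_gap: 0.001
grip_force: 1.7
```

It rocks: the disc yields at about 3 N. I'll press it further down.

>>> drive_tool([
  [[0, 0, 0, 0.0015, 0], [0, 0, 0, 0.003, 0], [0, 0, 0, 0.0045, 0], [0, 0, 0, 0.006, 0], [0, 0, 0, 0.0075, 0], [0, 0, 0, 0.009, 0], [0, 0, 0, 0.0105, 0], [0, 0, 0, 0.0105, 0]],
])

```text
time_s: 6.75
position: [0.5483, 0.0857, 0.0722]
tcp_rot: [0.999, -0.043, -0.001, -0.0]
ft_force: [0.7, -0.7, 0.5]
finger_gap: -0.004
grip_force: 0.1
```

Run:
```python
from h import *
i=env.grab_frame("scene")[160:240,210:420,::-1]
cv2.imwrite("pics/s1.png",cv2.resize(i,None,fx=3.8,fy=3.8,interpolation=cv2.INTER_CUBIC))
```

```text
(no output)
```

View pics/s1.png

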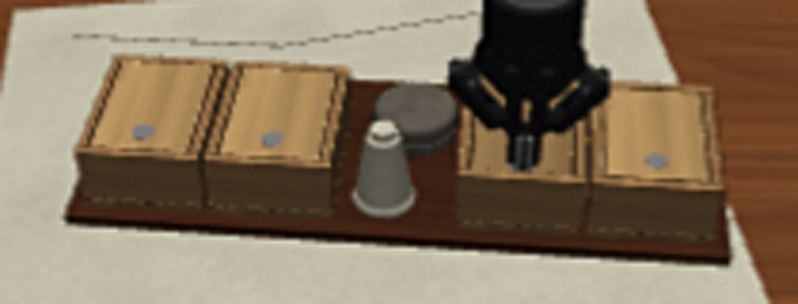

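>>> drive_tool([
  [[0, 0, 0, 0.0015, 0], [0, 0, 0, 0.003, 0], [0, 0, 0, 0.0045, 0], [0, 0, 0, 0.006, 0], [0, 0, 0, 0.006, 0]],
])

```text
time_s: 7.3
position: [0.5492, 0.0855, 0.0666]
tcp_rot: [0.999, -0.043, 0.0, -0.0]
ft_force: [0.8, -0.3, 1.4]
finger_gap: 0.005
grip_force: 0.8
```

>>> drive_tool([
  [[0, 0, 0, -0.03, 0], [0, 0, 0, -0.07, 0], [0, 0, 0, -0.105, 0], [0, -0.04, 0, -0.105, 0], [0, -0.085, 0, -0.105, 0], [0, -0.13, 0, -0.105, 0], [0, -0.15, 0, -0.105, 0], [0, -0.15, 0, -0.105, 0]],
])

```text
time_s: 8.1
position: [0.396, 0.0987, 0.1713]
tcp_rot: [0.999, -0.042, -0.002, -0.0]
ft_force: [1.1, 0.8, -0.7]
finger_gap: -0.002
grip_force: 0.0
```

Run:
```python
from h import *
o=env.get_obs();i=env.grab_frame("wrist")[:,:,::-1]
cv2.imwrite("pics/w2.png",i)
a=-.0854;u=np.array([np.cos(a),np.sin(a),0]);box=np.array([.5492,.0848,0])-.035*u
d=o["position"]-box;print(o["position"],"box x,y",d@u,d@np.array([-u[1],u[0],0]))
c=env.camera_info("wrist");T=np.array(c["pose"]);K=np.array(c["K"])
for t in np.arange(.3,1.1,.1):
  row=[]
  for s in(-.04,.04):
    X=box+u*(.007-.062*np.cos(t)-.004*0)+np.array([-u[1],u[0],0])*s+np.array([0,0,.066+.062*np.sin(t)])
    p=T[:3,:3].T@(X-T[:3,3]);row.append((K@p/p[2])[:2].round())
  print(round(t,1),row)
```

```text
[0.39604249 0.09872159 0.1712822 ] box x,y -0.11878681099755879 0.0008071008592131361
0.3 [array([377., 124.]), array([266., 124.])]
0.4 [array([379., 121.]), array([264., 121.])]
0.5 [array([381., 117.]), array([262., 117.])]
0.6 [array([382., 112.]), array([260., 112.])]
0.7 [array([384., 106.]), array([259., 105.])]
0.8 [array([386.,  98.]), array([257.,  98.])]
0.9 [array([388.,  89.]), array([255.,  89.])]
1.0 [array([390.,  80.]), array([253.,  79.])]
```

View pics/w2.png

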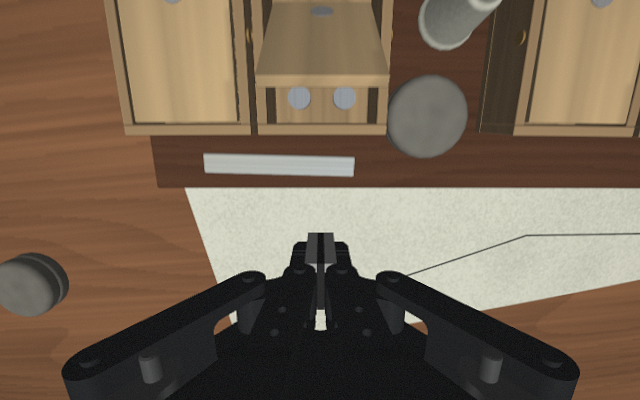

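The lid's front edge is at row ~78, cols 255–390, which is a tilt of about 0.95 rad, with two bobbins showing at (299,98) and (345,98). Next I'll lower the fingers in front of it and push in an arc.

>>> drive_tool([
  [[0, 0.02, 0, 0.02, 0], [0, 0.045, 0, 0.045, 0], [0, 0.06, 0, 0.059, 0], [0, 0.068, 0, 0.059, 0], [0, 0.074, 0, 0.058, 0], [0, 0.08, 0, 0.055, 0], [0, 0.085, 0, 0.053, 0], [0, 0.09, 0, 0.051, 0], [0, 0.095, 0, 0.049, 0], [0, 0.1, 0, 0.048, 0], [0, 0.104, 0, 0.048, 0], [0, 0.104, 0, 0.048, 0]],
])

```text
time_s: 9.35
position: [0.5042, 0.0894, 0.1239]
tcp_rot: [0.999, -0.043, 0.001, -0.0]
ft_force: [-0.4, -0.5, 0.0]
finger_gap: 0.006
grip_force: 0.0
```

Run:
```python
from h import *
o=env.get_obs();print(o["time_s"],o["position"])
i=env.grab_frame("scene")[150:240,210:420,::-1]
cv2.imwrite("pics/s2.png",cv2.resize(i,None,fx=3.8,fy=3.8,interpolation=cv2.INTER_CUBIC))
```

```text
9.35 [0.50415374 0.08938777 0.12392757]
```

View pics/s2.png

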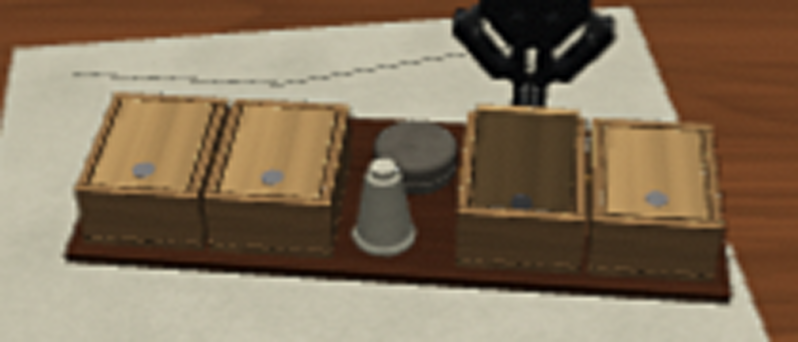

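The lid is standing, with its top edge at crop row ~109, cols 470–580. I'll check the angle against the projected edge.

Run:
```python
from h import *
o=env.get_obs();a=-.0854;u=np.array([np.cos(a),np.sin(a),0]);v=np.array([-u[1],u[0],0]);box=np.array([.5492,.0848,0])-.035*u
print((o["position"]-box)@u)
c=env.camera_info("scene");T=np.array(c["pose"])
for t in np.arange(.9,1.75,.1):
  X=[box+u*(.007-.062*np.cos(t)+.004*np.sin(t))+v*s+np.array([0,0,.066+.062*np.sin(t)+.004*np.cos(t)]) for s in(-.04,.04)]
  p=cv2.projectPoints(np.array(X),cv2.Rodrigues(T[:3,:3].T)[0],-T[:3,:3].T@T[:3,3],np.array(c["K"]),np.array(c["distortion"]))[0][:,0]
  print(round(t,1),((p-[210,150])*3.8).round(0).tolist())
```

```text
-0.010660912829759272
0.9 [[478.0, 91.0], [578.0, 96.0]]
1.0 [[477.0, 92.0], [578.0, 97.0]]
1.1 [[477.0, 93.0], [578.0, 99.0]]
1.2 [[477.0, 95.0], [578.0, 101.0]]
1.3 [[476.0, 99.0], [579.0, 104.0]]
1.4 [[476.0, 102.0], [579.0, 108.0]]
1.5 [[476.0, 107.0], [579.0, 112.0]]
1.6 [[475.0, 112.0], [579.0, 118.0]]
1.7 [[475.0, 118.0], [579.0, 123.0]]
```

The tilt is about 1.5 rad. I'll back straight off, then up.

>>> drive_tool([
  [[0, -0.02, 0, 0, 0], [0, -0.06, 0, 0, 0], [0, -0.1, 0, -0.03, 0], [0, -0.1, 0, -0.07, 0], [0, -0.1, 0, -0.08, 0], [0, -0.1, 0, -0.08, 0]],
])

```text
time_s: 10.0
position: [0.4052, 0.0979, 0.2057]
tcp_rot: [0.999, -0.043, 0.003, -0.0]
ft_force: [0.7, 0.3, -0.9]
finger_gap: -0.002
grip_force: 0.0
```

Run:
```python
from h import *
i=env.grab_frame("scene")[150:240,210:420,::-1]
cv2.imwrite("pics/s3.png",cv2.resize(i,None,fx=3.8,fy=3.8,interpolation=cv2.INTER_CUBIC))
```

```text
(no output)
```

View pics/s3.png

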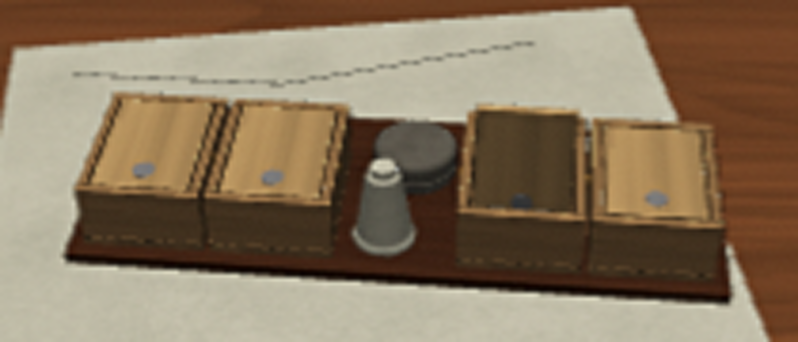

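The lid stays up with the arm clear and the bystanders in place. One numeric check of the tilt from the disc at (521,203), then I'll hand in.

Run:
```python
from h import *
a=-.0854;u=np.array([np.cos(a),np.sin(a),0]);box=np.array([.5492,.0848,0])-.035*u
c=env.camera_info("scene");T=np.array(c["pose"])
for t in np.arange(.9,1.75,.1):
  X=box+u*(.007+.028*np.cos(t)+.004*np.sin(t))+np.array([0,0,.066-.028*np.sin(t)+.004*np.cos(t)])
  p=cv2.projectPoints(X[None],cv2.Rodrigues(T[:3,:3].T)[0],-T[:3,:3].T@T[:3,3],np.array(c["K"]),np.array(c["distortion"]))[0][:,0]
  print(round(t,1),((p-[210,150])*3.8).round(0).tolist())
cv2.imwrite("pics/w3.png",env.grab_frame("wrist")[:,:,::-1])
```

```text
0.9 [[521.0, 206.0]]
1.0 [[521.0, 206.0]]
1.1 [[521.0, 206.0]]
1.2 [[521.0, 205.0]]
1.3 [[521.0, 204.0]]
1.4 [[521.0, 203.0]]
1.5 [[521.0, 201.0]]
1.6 [[521.0, 200.0]]
1.7 [[521.0, 197.0]]
```

View pics/w3.png

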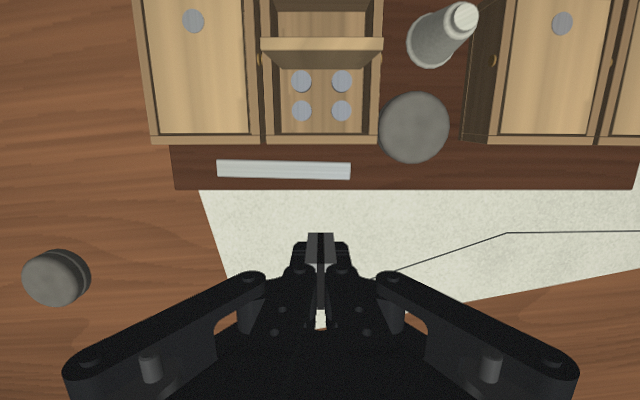

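The wrist view shows the lid standing upright, its edge at rows 37–50, with four bobbins exposed. Tilt is about 1.4–1.5 rad.

```bash
python3 -c "
from cell import env
print(env.finish_job())"
```

```text
the job is handed in; nothing more can be done
None
```

The unlocked lid, on the second box from the left as seen from the robot, is standing open at about 1.4–1.5 rad with its bobbins exposed, the other things on the table look unmoved, and the job is handed in (no verdict was returned).

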